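# Lay the carving blank on its back against the bench stop

### The arm

A 6-joint arm with a two-finger parallel gripper is mounted at the origin on the work surface. World frame = base frame: x ahead of the robot, y to its left, z up, the work surface at z = 0. Lengths are in m, angles in rad, forces in N, time in s.
With the tool pointing down it reaches from about 0.3 to 0.875 m from the base axis. Payload 4.2 kg.
Tool frame: the origin (TCP) lies midway between the tips of the shut fingers; the grasp point (between the pads) lies manip.grip_depth behind it (manip.grip_depth is the distance from the TCP to the grasp point, in m); z points along the fingers, y is the line along which they close (so a half turn about z gives the same grasp; the last joint's range is limited). The gripper opens to 85 mm and grips with 20 to 120 N. Pads are 22 mm wide; open, the fingers measure 114 mm over their backs; the gripper's body (76 mm by 85 mm) begins 54 mm behind the grasp point. The pads swing forward as they close: fully open they stand 13 mm farther back than shut.
Start: joints at [1.269, 0.32, 1.565, -0, 1.257, -0.02], TCP at [0.16, 0.552, 0.231] pointing down, gripper open.
Joint ranges: [-3.11, 3.11], [-0.84, 2.01], [0.21, 2.61], [-1.34, 4.49], [0.05, 2.63], [-2.56, 2.56]. Speed limits (rad/s): [2.57, 2.57, 3.14, 3.14, 3.14, 3.14].

### API

Orientations are given as a unit quaternion [w, x, y, z].
In Python, from bench import manip, optics, order gives the robot as it stands.
- The arm moves only by the tool send_rows, never from a script. Its argument "rows" is a list of rows, each a list of 3 entries, a list of its own where there are three numbers: the closure, from 0 (fully open) to 1 (shut), then the shift along the tool's x, y, z in m, then the turn about the tool's z in rad. A call has 1 to 20 rows; each row shifts and turns the commanded pose from where the row before left it, along the tool's axes as they then stand; what a row does not reach is not made up. A row lasts 1/12 s, in which the tool goes at most 41.7 mm and 7.16 degrees, less where a joint would pass 70% of its speed; a pose out of reach is approached as far as the arm can. A call is refused whole if a number of a shift passes 0.0417 or a number of a turn 0.125, either way. A call with a gripper value outside its range is refused whole. The fingers move at their own pace and stop on an object; "force" is the grip in N (left out, the last holds). Time passes only in rows, so rows that do not move let the fingers close. It gives the time, the measured TCP pose, the force, the opening and the grip force at its end, in the units of the state.
- manip.get_obs(): the state, without advancing time (a new reading comes with each control period).
- optics.get_image(name): name is "scene" or "top"; returns (picture, depth): 384x512x3 uint8, blue, green, red; 384x512 float32, m along the optical axis (not along the pixel's ray), 0 where there is no reading.
- optics.camera_info(name): a dict with "fx", "fy", "cx", "cy" (pixels), "dist" ([k1, k2, p1, p2, k3] as OpenCV has them; the pictures are not rectified), "T" (4x4, takes a point from camera to world coordinates). Camera axes: x right, y up, looking along -z (the intrinsics and any distortion apply to the point x, -y, -z); pixel columns grow to the right and rows downward; lengths in m; the calibration is good to about 2 mm. A picture is of the moment at which its call begins. camera_info takes no time and is no camera call.
- order.close_job(): hands the job in; it is judged then, once.
The state is a dict: "clock": time; "qpos": joint angles; "qd": joint speeds; "tau": joint torques, N m; "eef_pos": TCP position; "orientation": TCP orientation; "contact_force": force on the tool from outside, world axes, zero at the start; "moment": the same for the moment, N m; "grip_width": opening from 0.0 (shut) to 1.0 (fully open); "grip_force": force on a finger pad.
Only numpy, scipy, OpenCV 4.12 (cv2) and the standard library are available. Lean on these libraries where they do the work, as an engineer would, in place of code of your own. Each camera call takes 0.05 s, during which the arm holds its last target. There are 200 camera calls.

### The job

Push the standing carving blank over backwards so that it lies on its back on the board, carved side up, then push it along the board until its top end rests squarely and fully against the stop bar. Only push it: it must not be lifted or carried. Leave the mallet, the tin and the gouge beside the board where they are.

Things in the scene. Friction and masses are not known exactly. Their poses are not given: they have to be found in the camera images.
- blank: loose pale wood block, 64 wide (x), 56 deep (y), 150 tall (z), 0.22 to 0.37 kg, standing on its flat foot. Origin: centre of the foot end; z runs from foot to head end. Its -y side is the carved front: a bust in relief up to 12 proud, 16 to 101 above the foot, flat above that. Its +y side is the flat back with a red cross, turned at the start to the stop bar within 12 degrees
- blank_head (a point): centre of the blank's flat head (top) end, 150 along its z axis from the origin
- blank_heel (a point): middle of the blank's back lower edge (the edge it tips over), 28 along its y axis from the origin; it stays down on the board while the blank is only pushed. Pushed high on its front the blank tips over this edge without sliding far; its balance point is at about 20 degrees
- board: fixed plywood board 220 (x) by 400 (y) by 18 thick on the table; origin at the centre of its underside, z up. Across its +y end stands a dark wooden stop bar, 220 long, 30 thick, 25 high above the board; its face, square to y, lies at y = +165. The blank starts 60 to 120 on the -y side of the board's centre, within 30 of its centre line
- mallet: loose dark turned carver's mallet standing on its head, 76 across the head, 220 tall, beside the board on its +x side; origin at the centre of its underside; leave it alone
- tin: loose yellow tin, 68 across and 60 tall, standing beside the board on its -x side; origin at the centre of its underside; leave it alone
- gouge: loose wood-carving gouge with a light wooden handle, 216 long and 26 thick, lying beside the board on its +x side; origin about half-way along it, underneath; leave it alone
Mind the look-alikes: they are no part of the job. Leave any blue look-alike of the blank alone.

How it is judged:
On the way:
1. the blank lies on its back, carved side up (angle between blank's own y axis and vertical above 3 rad), for 0.2 s.
At the end, for the whole second after the job is handed in: the blank lies still and flat on its back on the board (carved side up within 5 degrees), its head end within 5 mm of the stop bar's face, its length square to the bar within 4.5 degrees, and within 90 mm of the middle of the bar (angle between blank's own y axis and vertical above 3.05 rad and y of blank_head in the frame of board between 0.16 and 0.17 m and angle between the z axis of blank and the y axis of board, either way round below 0.08 rad and x of blank_head in the frame of board between -0.09 and 0.09 m and z of blank_heel in the frame of board below 0.022 m and linear speed of blank below 0.02 m/s); the robot touches nothing.
It fails at once if the blank is lifted or carried, or tipped forwards (the middle of its back lower edge comes more than 20 mm off the board) (z of blank_heel in the frame of board above 0.038 m).
It fails at once if the mallet is moved more than 20 mm or knocked over (distance of mallet from where it was at the start of the episode above 0.02 m or angle between mallet's own z axis and vertical above 0.4 rad).
It fails at once if the tin is moved more than 20 mm or knocked over (distance of tin from where it was at the start of the episode above 0.02 m or angle between tin's own z axis and vertical above 0.4 rad).
It fails at once if the gouge is moved more than 20 mm (distance of gouge from where it was at the start of the episode above 0.02 m).
It also fails if it takes over 58 s, if anything falls off the work surface, if the arm or the gripper's body presses on something with over 40 N, if the wrist force passes 120 N, or if a joint passes its speed limit or range.

## Working session

There is one attempt and no reset: what is moved stays moved. The work goes in short steps, Python scripts to look and compute and a tool call to move; the robot and the scene stay as the last step left them, time stands still between calls to the robot, and variables do not carry over. Pictures are saved under pics/ and viewed, at most 10 in all, crops included, and the job is handed in when it is done.

Besides the shell and the picture viewer there is one more tool, called after ">>>" as name(argument=value, ...), one argument or row to a line, values as JSON. send_rows: Moves the arm, as the interface text tells. Its arguments: {"type":"object","properties":{"rows":{"type":"array","items":{"type":"array"}},"force":{"type":"number"}},"required":["rows"]}

```bash
mkdir -p pics
cat > h.py <<'E'
import numpy as np, cv2
from bench import manip, optics, order
def world(name,uv,d):
    """pixels + depth along axis -> world"""
    c=optics.camera_info(name);K=np.array([[c['fx'],0,c['cx']],[0,c['fy'],c['cy']],[0,0,1]]);T=np.array(c['T'])
    n=cv2.undistortPoints(np.float64(uv).reshape(-1,1,2),K,np.array(c['dist'])).reshape(-1,2)
    d=np.asarray(d).reshape(-1)
    P=np.c_[n[:,0]*d,-n[:,1]*d,-d]
    return P@T[:3,:3].T+T[:3,3]
def plane(name,uv,z):
    a=world(name,uv,np.ones(len(uv)));o=np.array(optics.camera_info(name)['T'])[:3,3]
    r=a-o
    return o+r*((z-o[2])/r[:,2])[:,None]
def cloud(name,depth):
    v,u=np.mgrid[:384,:512]
    return world(name,np.c_[u.ravel(),v.ravel()],depth.ravel()).reshape(384,512,3)
E
python3 - <<'E'
from h import *
for n in('scene','top'):
    p,d=optics.get_image(n);cv2.imwrite(f'pics/{n}0.png',p);np.savez(f'{n}0.npz',p=p,d=d)
    print(n,np.round(optics.camera_info(n)['T'],3).tolist())
o=manip.get_obs();print(o['clock'],o['eef_pos'],o['orientation'],o['grip_width'],manip.grip_depth)
E
```

```text
scene [[-0.621, -0.599, 0.506, 0.98], [0.784, -0.473, 0.402, 0.311], [-0.002, 0.646, 0.763, 0.737], [0.0, 0.0, 0.0, 1.0]]
top [[0.012, 0.983, -0.185, 0.393], [-1.0, 0.012, -0.004, -0.017], [-0.002, 0.185, 0.983, 0.986], [0.0, 0.0, 0.0, 1.0]]
0.1 [0.15974887 0.55193845 0.23056743] [-1.34330769e-04  1.40416215e-01  9.90092246e-01 -7.83187305e-04] 1.0004469571478878 0.0187
```

View pics/scene0.png

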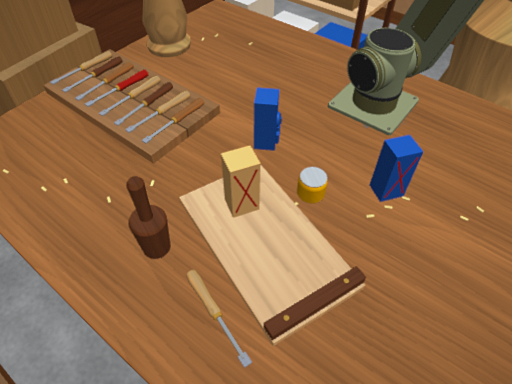

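View pics/top0.png

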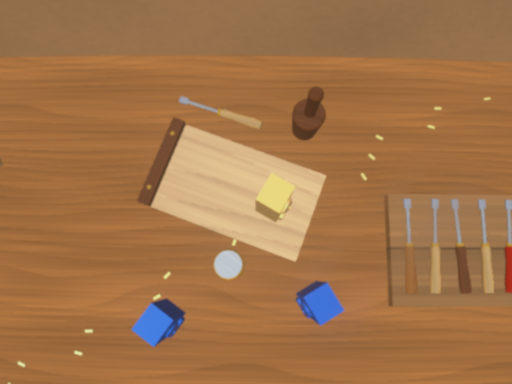

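Candidates for the blank are the pale block at scene (241,183) / top (275,196), blue look-alikes at scene (266,118) and (396,168), and the pale bust in the background at scene (167,25). I choose the pale block with the red cross, standing on the board. The bar is at top (162,162), the mallet at (310,108), the tin at (228,265) and the gouge at (220,112).

```bash
cat > m.py <<'E'
from h import *
S=np.load('scene0.npz');Tt=np.load('top0.npz')
p,d=Tt['p'],Tt['d'];C=cloud('top',d);ok=d>0
hsv=cv2.cvtColor(p,cv2.COLOR_BGR2HSV);Z=C[...,2]
def rect(m,name):
    m=cv2.morphologyEx(m.astype(np.uint8),cv2.MORPH_OPEN,np.ones((3,3)))
    n,l,s,c=cv2.connectedComponentsWithStats(m);k=1+np.argmax(s[1:,4]);P=C[l==k]
    r=cv2.minAreaRect(np.float32(P[:,:2]*1000));print(name,s[k,4],np.round(r[0],1),np.round(r[1],1),round(r[2],2),'z',np.round(np.median(P[:,2]),4),'px',c[k]);return P,r
roi=np.zeros(ok.shape,bool);roi[100:270,130:335]=1
rect(ok&roi&(Z>.010)&(Z<.026),'board')
rect(ok&roi&(Z>.034)&(Z<.05)&(p[...,2]<120),'bar')
rect(ok&roi&(Z>.158)&(Z<.18),'blanktop')
r2=roi.copy();r2[:,:]=0;r2[60:140,280:340]=1
rect(ok&r2&(Z>.03),'mallet')
r2[:]=0;r2[235:295,200:260]=1
rect(ok&r2&(Z>.045),'tin')
r2[:]=0;r2[85:135,170:268]=1
rect(ok&r2&(Z>.008)&(Z<.05),'gouge')
a=cv2.resize(S['p'][130:235,190:300],None,fx=5,fy=5,interpolation=cv2.INTER_CUBIC);cv2.imwrite('pics/crop.png',a)
E
python3 m.py
```

```text
board 12598 [584.7  21. ] [364.9 221. ] 69.95 z 0.018 px [235.73067154 191.45792983]
bar 1003 [649.3 204.6] [ 29.1 215.7] 69.75 z 0.0427 px [160.70388833 162.95214357]
blanktop 891 [551.4 -57.7] [56.3 64.8] 60.56 z 0.1679 px [274.77104377 192.94051627]
mallet 1190 [ 743.4 -135.1] [74.3 66.6] 65.79 z 0.1095 px [308.6605042  113.60420168]
tin 704 [409.8  41.7] [64.3 65.2] 0.98 z 0.0597 px [227.90909091 264.23153409]
gouge 467 [772.3  41.4] [148.9  26.5] 72.64 z 0.0217 px [236.59100642 117.00856531]
```

View pics/crop.png

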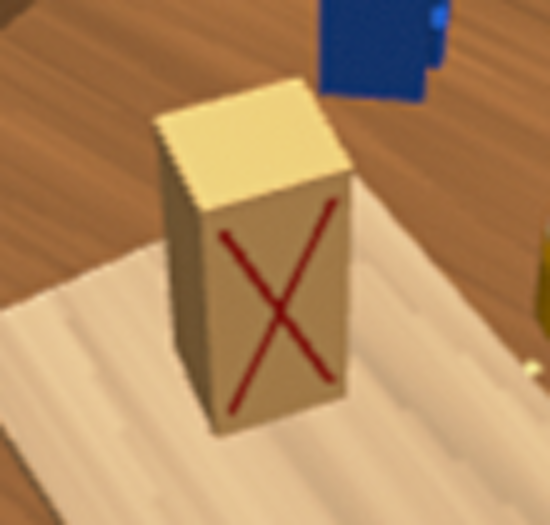

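The crop confirms it: pale block, red cross on the back, facing the bar. It is yawed about 9° from the board axis. First I turn the tool, part-close the fingers and rise.

>>> send_rows(
  rows=[
    [0.6,[0,0,-0.005],0.1202],
    [0.6,[0,0,-0.005],0.1202],
    [0.6,[0,0,-0.005],0.1202],
    [0.6,[0,0,-0.005],0.1202],
    [0.6,[0,0,-0.005],0.1202],
    [0.6,[0,0,-0.005],0.1202],
    [0.6,[0,0,-0.005],0.1202],
    [0.6,[0,0,-0.005],0.1202],
    [0.6,[0,0,-0.005],0.1202],
    [0.6,[0,0,-0.005],0.1202],
    [0.6,[0,0,-0.005],0.1202],
    [0.6,[0,0,-0.005],0.1202],
    [0.6,[0,0,-0.005],0.1202],
    [0.6,[0,0,-0.005],0.1202],
    [0.6,[0,0,-0.005],0.1202],
    [0.6,[0,0,0],0],
  ],
)

```text
clock: 1.43
eef_pos: [0.16, 0.5526, 0.3069]
orientation: [-0.0, 0.864, 0.503, 0.0]
contact_force: [0.1, -0.4, -0.7]
grip_width: 0.403
grip_force: 0.0
```

```bash
cat >> h.py <<'E'
from scipy.spatial.transform import Rotation as R
def delta(target):
    o=manip.get_obs();r=R.from_quat(np.roll(o['orientation'],-1));M=r.as_matrix()
    print('t',o['clock'],'pos',np.round(o['eef_pos'],4),'xang',round(np.degrees(np.arctan2(M[1,0],M[0,0])),2),'open',round(o['grip_width'],3),'F',np.round(o['contact_force'],1),'q',np.round(o['qpos'],2))
    print('tool delta mm',np.round(M.T@(np.array(target)-o['eef_pos'])*1000,1))
E
python3 -c "
from h import *
delta([.5514-.0665*.4915,-.0577-.0665*.871,.30])"
```

```text
t 1.4333 pos [0.16   0.5526 0.3069] xang 60.44 open 0.403 F [ 0.1 -0.4 -0.7] q [1.27 0.28 1.43 0.   1.43 1.78]
tool delta mm [-404.3  641.7    6.3]
```

>>> send_rows(
  rows=[
    [0.6,[-0.0202,0.0321,0],0],
    [0.6,[-0.0202,0.0321,0],0],
    [0.6,[-0.0202,0.0321,0],0],
    [0.6,[-0.0202,0.0321,0],0],
    [0.6,[-0.0202,0.0321,0],0],
    [0.6,[-0.0202,0.0321,0],0],
    [0.6,[-0.0202,0.0321,0],0],
    [0.6,[-0.0202,0.0321,0],0],
    [0.6,[-0.0202,0.0321,0],0],
    [0.6,[-0.0202,0.0321,0],0],
    [0.6,[-0.0202,0.0321,0],0],
    [0.6,[-0.0202,0.0321,0],0],
    [0.6,[-0.0202,0.0321,0],0],
    [0.6,[-0.0202,0.0321,0],0],
    [0.6,[-0.0202,0.0321,0],0],
    [0.6,[-0.0202,0.0321,0],0],
    [0.6,[-0.0202,0.0321,0],0],
    [0.6,[-0.0202,0.0321,0],0],
    [0.6,[-0.0202,0.0321,0],0],
    [0.6,[-0.0202,0.0321,0],0],
  ],
)

```text
clock: 3.1
eef_pos: [0.5206, -0.117, 0.3057]
orientation: [-0.0, 0.863, 0.505, -0.0]
contact_force: [-0.4, 0.6, 0.3]
grip_width: 0.401
grip_force: 0.0
```

```bash
python3 -c "
from h import *
delta([.5514-.0665*.4915,-.0577-.0665*.871,.135])
p,d=optics.get_image('scene');cv2.imwrite('pics/s1.png',p)"
```

```text
t 3.1 pos [ 0.5206 -0.117   0.3057] xang 60.72 open 0.401 F [-0.4  0.6  0.3] q [-0.24  0.22  1.52  0.    1.4   0.27]
tool delta mm [  0.3  -2.1 170.7]
```

View pics/s1.png

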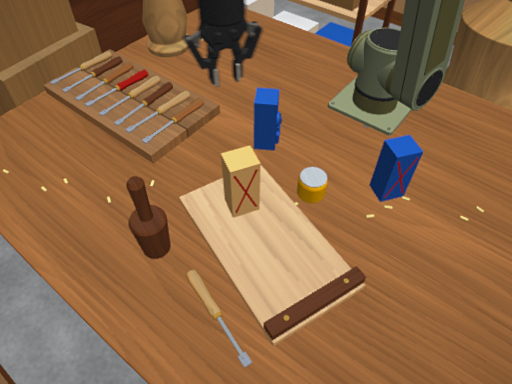

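The gripper hangs clear behind the blank, at scene (228,60). Nothing in the scene has moved, so I lower it.

>>> send_rows(
  rows=[
    [0.6,[0,0,0.02],0],
    [0.6,[0,-0.002,0.02],0],
    [0.6,[0,0,0.02],0],
    [0.6,[0,0,0.02],0],
    [0.6,[0,0,0.02],0],
    [0.6,[0,0,0.02],0],
    [0.6,[0,0,0.02],0],
    [0.6,[0,0,0.02],0],
    [0.6,[0,0,0.01],0],
    [0.6,[0,0,0.003],0],
    [0.6,[0,0,0],0],
    [0.6,[0,0,0],0],
  ],
)

```text
clock: 4.15
eef_pos: [0.5192, -0.1142, 0.1341]
orientation: [0.0, 0.863, 0.505, 0.001]
contact_force: [-0.0, -0.8, 0.2]
grip_width: 0.397
grip_force: 0.0
```

```bash
python3 -c "
from h import *
delta([.5514-.0665*.4915,-.0577-.0665*.871,.132])"
```

```text
t 4.15 pos [ 0.5192 -0.1142  0.1341] xang 60.6 open 0.397 F [-0.  -0.8  0.2] q [-0.24  0.33  1.81  0.    1.    0.27]
tool delta mm [-1.5  0.3  2.1]
```

>>> send_rows(
  rows=[
    [0.6,[0.006,0,0],0],
    [0.6,[0.006,0,0],0],
    [0.6,[0.006,0,0],0],
    [0.6,[0.003,0,0],0],
    [0.6,[0.003,0,0],0],
    [0.6,[0.002,0,0],0],
    [0.6,[0.002,0,0],0],
    [0.6,[0.002,0,0],0],
    [0.6,[0.002,0,0],0],
    [0.6,[0.002,0,0],0],
    [0.6,[0.002,0,0],0],
    [0.6,[0.002,0,0],0],
    [0.6,[0.002,0,0],0],
    [0.6,[0.002,0,0],0],
    [0.6,[0.002,0,0],0],
    [0.6,[0.002,0,0],0],
    [0.6,[0.002,0,0],0],
    [0.6,[0.002,0,0],0],
    [0.6,[0.002,0,0],0],
    [0.6,[0,0,0],0],
  ],
)

```text
clock: 5.82
eef_pos: [0.5443, -0.0684, 0.1332]
orientation: [-0.0, 0.864, 0.504, 0.0]
contact_force: [0.2, -0.3, 0.1]
grip_width: 0.399
grip_force: 0.2
```

```bash
python3 -c "
from h import *
delta([.5514,-.0577,.132])
p,d=optics.get_image('scene');cv2.imwrite('pics/s2.png',p[80:300,120:400].repeat(2,0).repeat(2,1))"
```

```text
t 5.8167 pos [ 0.5443 -0.0684  0.1332] xang 60.56 open 0.399 F [ 0.2 -0.3  0.1] q [-0.15  0.36  1.77  0.    1.01  0.37]
tool delta mm [12.8  0.9  1.2]
```

View pics/s2.png

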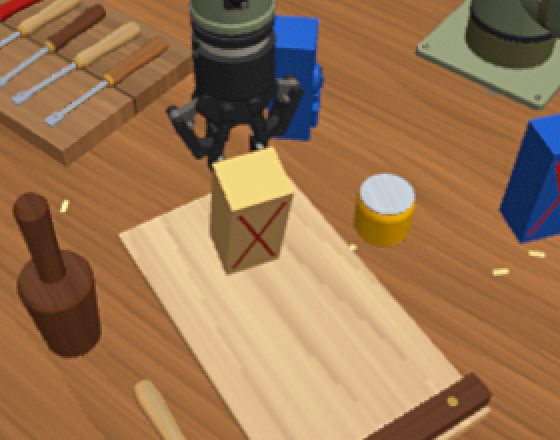

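The blank's top at crop (250,180) leans back over its heel at about (255,268), with no sliding and the fingers centred on it. I continue slowly past the balance point.

>>> send_rows(
  rows=[
    [0.6,[0.002,0,0],0],
    [0.6,[0.002,0,0],0],
    [0.6,[0.002,0,0],0],
    [0.6,[0.002,0,0],0],
    [0.6,[0.002,0,0],0],
    [0.6,[0.002,0,0],0],
    [0.6,[0.002,0,0],0],
    [0.6,[0.002,0,0],0],
    [0.6,[0.002,0,0],0],
    [0.6,[0.002,0,0],0],
    [0.6,[0.002,0,0],0],
    [0.6,[0.002,0,0],0],
    [0.6,[0,0,0],0],
    [0.6,[0,0,0],0],
    [0.6,[0,0,0],0],
    [0.6,[0,0,0],0],
    [0.6,[0,0,0],0],
    [0.6,[0,0,0],0],
    [0.6,[0,0,0],0],
    [0.6,[0,0,0],0],
  ],
)

```text
clock: 7.53
eef_pos: [0.5559, -0.048, 0.1333]
orientation: [-0.0, 0.864, 0.504, 0.0]
contact_force: [0.5, 0.4, -0.9]
grip_width: 0.398
grip_force: 0.0
```

```bash
python3 -c "
from h import *
delta([.5514,-.0577,.132])
p,d=optics.get_image('scene');cv2.imwrite('pics/s3.png',p[80:300,120:400].repeat(2,0).repeat(2,1))"
```

```text
t 7.5333 pos [ 0.5559 -0.048   0.1333] xang 60.55 open 0.398 F [ 0.5  0.4 -0.9] q [-0.11  0.37  1.75  0.    1.02  0.41]
tool delta mm [-10.7   0.8   1.3]
```

View pics/s3.png

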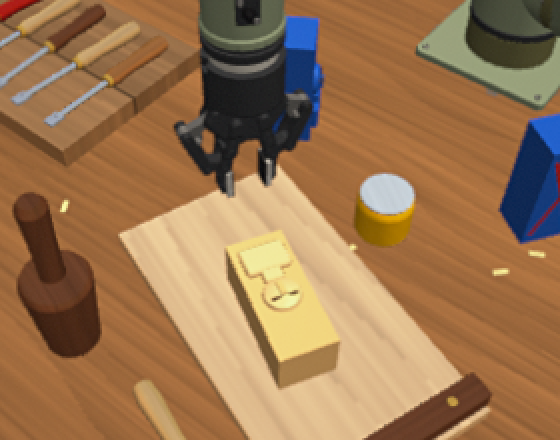

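The blank lies on its back, carved side up, with its head at crop (305,365). I back off, square the tool to the board and measure from the top.

>>> send_rows(
  rows=[
    [0.6,[-0.01,0,0],0],
    [0.6,[-0.02,0,0],0],
    [0.6,[-0.02,0,0],0],
    [0.6,[-0.01,0,0],0],
    [0.6,[0,0,0],-0.081],
    [0.6,[0,0,0],-0.081],
    [0.6,[0,0,0],0],
    [0.6,[0,0,0],0],
  ],
)

```text
clock: 8.25
eef_pos: [0.5264, -0.1004, 0.1334]
orientation: [0.0, 0.821, 0.571, 0.0]
contact_force: [-0.3, 0.6, 0.3]
grip_width: 0.401
grip_force: 0.0
```

```bash
cat > n.py <<'E'
from h import *
p,d=optics.get_image('top');cv2.imwrite('pics/top_now.png',p);C=cloud('top',d);Z=C[...,2]
m=((d>0)&(Z>.06)&(Z<.10));m[:100]=0;m[260:]=0;m[:,:130]=0;m[:,335:]=0
# keep wood colours
h=cv2.cvtColor(p,cv2.COLOR_BGR2HSV);m&=(h[...,1]>60)&(h[...,2]>110)
m=cv2.morphologyEx(m.astype(np.uint8),cv2.MORPH_OPEN,np.ones((3,3)))
n,l,s,c=cv2.connectedComponentsWithStats(m);k=1+np.argmax(s[1:,4]);P=C[l==k]
r=cv2.minAreaRect(np.float32(P[:,:2]*1000));print('blank',s[k],np.round(r,1) if 0 else r)
th=np.radians(69.85);by=np.array([np.cos(th),np.sin(th)]);bx=np.array([by[1],-by[0]])
# bar now
g=cv2.inRange(Z,.034,.05)&cv2.inRange(p[...,2],0,120);g[:100]=0;g[260:]=0;g[:,:130]=0;g[:,200:]=0
Q=C[g>0][:,:2]*1000;face=np.percentile(Q@by,2);mid=np.array([649.3,204.6])
B=cv2.boxPoints(r);print('corners board xy (y from face)',np.round(np.c_[(B-mid)@bx,B@by-face],1).tolist(),'face',face)
delta([0.5651,-.0333,.03])
E
python3 n.py
```

```text
blank [ 198  151   70   55 1891] ((604.3204345703125, 34.30350112915039), (150.74838256835938, 64.86272430419922), 60.174560546875)
corners board xy (y from face) [[-28.2, -230.3], [35.7, -241.2], [61.1, -92.6], [-2.9, -81.7]] face 401.869934789012
t 8.3 pos [ 0.5264 -0.1003  0.1333] xang 69.71 open 0.4 F [ 0.2 -0.3  0.7] q [-0.21  0.34  1.8   0.    1.    0.14]
tool delta mm [ 76.2  13.1 103.3]
```

>>> send_rows(
  rows=[
    [0.6,[0,0.006,0.01],0],
    [0.6,[0,0.006,0.015],0],
    [0.6,[0,0.006,0.02],0],
    [0.6,[0,0.005,0.02],0],
    [0.6,[0,0,0.02],0],
    [0.6,[0,0,0.012],0],
    [0.6,[0,0,0.006],0],
    [0.6,[0,0,0],0],
    [0.6,[0,0,0],0],
  ],
)

```text
clock: 9.05
eef_pos: [0.5484, -0.1081, 0.0301]
orientation: [-0.0, 0.82, 0.572, 0.0]
contact_force: [0.5, -0.5, -0.7]
grip_width: 0.394
grip_force: 0.0
```

```bash
python3 -c "
from h import *
delta([.564,-.0686,.030])"
```

```text
t 9.05 pos [ 0.5484 -0.1081  0.0301] xang 69.82 open 0.394 F [ 0.5 -0.5 -0.7] q [-0.22  0.5   1.86  0.    0.79  0.14]
tool delta mm [42.5  1.1  0.1]
```

>>> send_rows(
  rows=[
    [0.6,[0.01,0,0],0],
    [0.6,[0.01,0,0],0],
    [0.6,[0.01,0,0],0],
    [0.6,[0.01,0,0],0],
    [0.6,[0.01,0,0],0],
    [0.6,[0.005,0,0],0],
    [0.6,[0.005,0,0],0],
    [0.6,[0.005,0,0],0],
    [0.6,[0.005,0,0],0],
    [0.6,[0.005,0,0],0],
    [0.6,[0.005,0,0],0],
    [0.6,[0.005,0,0],0],
    [0.6,[0.005,0,0],0],
    [0.6,[0.005,0,0],0],
    [0.6,[0.005,0,0],0],
    [0.6,[0.005,0,0],0],
    [0.6,[0.005,0,0],0],
    [0.6,[0.005,0,0],0],
    [0.6,[0.005,0,0],0],
    [0.6,[0,0,0],0],
  ],
)

```text
clock: 10.72
eef_pos: [0.5897, 0.0058, 0.0302]
orientation: [-0.0, 0.82, 0.573, 0.0]
contact_force: [-0.1, 0.0, 0.2]
grip_width: 0.399
grip_force: 0.0
```

```bash
python3 n.py
```

```text
blank [172 150  26  32 544] ((631.1575317382812, 137.7241973876953), (50.518314361572266, 65.28108215332031), 70.59844970703125)
corners board xy (y from face) [[-26.3, -80.7], [39.0, -79.8], [38.3, -29.3], [-27.0, -30.2]] face 401.72599610608603
t 10.7667 pos [0.5896 0.0055 0.0302] xang 69.85 open 0.402 F [-0.1  0.  -0.8] q [-0.01  0.53  1.78  0.    0.82  0.34]
tool delta mm [-44.9  -9.7   0.1]
```

View pics/top_now.png

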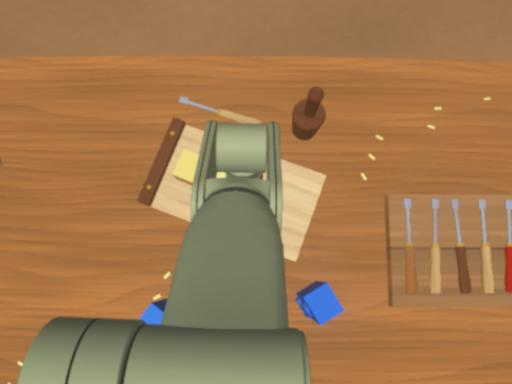

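The blank is now square to the bar, with about 30 mm between its head at top (187,166) and the bar. I push the rest gently.

>>> send_rows(
  rows=[
    [0.6,[0.003,0,0],0],
    [0.6,[0.003,0,0],0],
    [0.6,[0.003,0,0],0],
    [0.6,[0.003,0,0],0],
    [0.6,[0.003,0,0],0],
    [0.6,[0.003,0,0],0],
    [0.6,[0.003,0,0],0],
    [0.6,[0.003,0,0],0],
    [0.6,[0.002,0,0],0],
    [0.6,[0.001,0,0],0],
    [0.6,[0.001,0,0],0],
    [0.6,[0,0,0],0],
  ],
)

```text
clock: 11.77
eef_pos: [0.5991, 0.0311, 0.0303]
orientation: [-0.0, 0.82, 0.572, 0.0]
contact_force: [-0.7, -0.8, -0.9]
grip_width: 0.393
grip_force: 0.0
```

```bash
python3 n.py
```

```text
blank [162 145  19  31 350] ((643.6300659179688, 168.50111389160156), (35.18215560913086, 65.77208709716797), 70.3277587890625)
corners board xy (y from face) [[-25.6, -39.8], [40.1, -39.3], [39.9, -4.1], [-25.9, -4.6]] face 401.8668853599402
t 11.8167 pos [0.5992 0.0311 0.0303] xang 69.83 open 0.4 F [-0.1 -0.1 -0.3] q [0.03 0.54 1.76 0.   0.84 0.38]
tool delta mm [-72.2  -9.8   0.3]
```

Another 4 mm or so remains. I creep forward until the force shows contact.

>>> send_rows(
  rows=[
    [0.6,[0.001,0,0],0],
    [0.6,[0.001,0,0],0],
    [0.6,[0.001,0,0],0],
    [0.6,[0.001,0,0],0],
    [0.6,[0,0,0],0],
  ],
)

```text
clock: 12.23
eef_pos: [0.6005, 0.0347, 0.0303]
orientation: [-0.0, 0.82, 0.572, 0.0]
contact_force: [-1.5, -1.7, 0.1]
grip_width: 0.398
grip_force: 0.0
```

>>> send_rows(
  rows=[
    [0.6,[0.001,0,0],0],
    [0.6,[0.0005,0,0],0],
    [0.6,[0,0,0],0],
  ],
)

```text
clock: 12.48
eef_pos: [0.601, 0.036, 0.0304]
orientation: [0.0, 0.82, 0.572, 0.0]
contact_force: [0.2, -2.0, -0.2]
grip_width: 0.397
grip_force: 0.0
```

>>> send_rows(
  rows=[
    [0.6,[0.0005,0,0],0],
    [0.6,[0.0005,0,0],0],
    [0.6,[0.0005,0,0],0],
    [0.6,[0,0,0],0],
  ],
)

```text
clock: 12.82
eef_pos: [0.6014, 0.0361, 0.0304]
orientation: [0.001, 0.82, 0.573, -0.001]
contact_force: [-1.4, -7.5, 0.7]
grip_width: 0.399
grip_force: 0.0
```

```bash
python3 n.py
```

```text
blank [160 145  19  29 298] ((646.278564453125, 176.03355407714844), (29.009599685668945, 63.747005462646484), 71.8616714477539)
corners board xy (y from face) [[-24.3, -29.6], [39.4, -27.4], [38.3, 1.6], [-25.4, -0.6]] face 401.89197359835407
t 12.8667 pos [0.6014 0.0361 0.0304] xang 69.85 open 0.404 F [-1.1 -6.1  0.7] q [ 0.04  0.55  1.75 -0.    0.84  0.4 ]
tool delta mm [-77.7 -10.1   0.5]
```

Contact force has risen to about 7 N, so the blank is seated against the bar. I retreat, rise and check.

>>> send_rows(
  rows=[
    [0.6,[-0.003,0,0],0],
    [0.6,[-0.01,0,0],0],
    [0.6,[-0.02,0,0],0],
    [0.6,[-0.03,0,0],0],
    [0.6,[-0.035,0,0],0],
    [0.6,[-0.035,0,0],0],
    [0.6,[-0.02,0,-0.02],0],
    [0.6,[0,0,-0.03],0],
    [0.6,[0,0,-0.03],0],
    [0.6,[0,0,-0.03],0],
    [0.6,[0,0,-0.03],0],
    [0.6,[0,0,-0.03],0],
    [0.6,[0,0,0],0],
    [0.6,[0,0,0],0],
  ],
)

```text
clock: 14.03
eef_pos: [0.5496, -0.1064, 0.2023]
orientation: [0.002, 0.82, 0.572, 0.002]
contact_force: [-0.5, -0.2, -0.3]
grip_width: 0.394
grip_force: 0.0
```

```bash
python3 n.py; python3 -c "
from h import *
p,d=optics.get_image('scene');cv2.imwrite('pics/s4.png',p)"
```

```text
blank [ 160  145   71   49 1863] ((623.96533203125, 119.97256469726562), (150.2751922607422, 65.21167755126953), 68.14419555664062)
corners board xy (y from face) [[-29.5, -148.7], [35.7, -150.6], [40.2, -0.4], [-25.0, 1.5]] face 402.1389568294471
t 14.0833 pos [ 0.5485 -0.1062  0.2005] xang 69.82 open 0.398 F [-0.   1.1 -0.8] q [-0.21  0.31  1.65  0.    1.17  0.14]
tool delta mm [ 74.   -9.7 170.5]
```

View pics/s4.png

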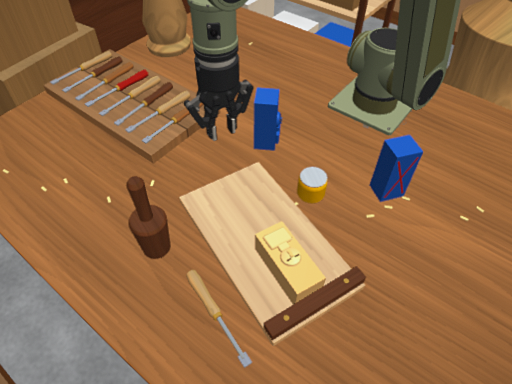

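The blank lies flat, carved side up, with its head against the bar at scene (310,288). It is square to within about 1.7°, and the mallet, tin and gouge have not moved. Handing in.

```bash
python3 -c "
from h import *
print(order.close_job())"
```

```text
the job is handed in; nothing more can be done
None
```

I pushed the blank over onto its back and along the board until its head met the stop bar, about 1.7° off square by the top camera. The mallet, tin and gouge looked unmoved, and the job is handed in, though it returned no verdict.

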